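Feel for the concealed battery release and press it

ROBOT

A 6-joint arm with a two-finger parallel gripper is mounted at the origin on a cart in front of the work surface, level with it; the furniture and walls round the work are solid. World frame = base frame: x ahead of the robot, y to its left, z up, the work surface at z = 0. Lengths are in m, angles in rad, forces in N, time in s.
With the tool pointing down it reaches from about 0.35 to 1 m from the base axis. Payload 7.1 kg.
Tool frame: the origin (TCP) lies on the centre line of the jaws, within the pads' length; the fingertips stand 25 mm ahead of it and the grasp point (between the pads) lies 6 mm ahead of it (manip.nose_length is the distance from the TCP to the fingertips, in m); z points along the fingers, y is the line along which they close (so a half turn about z gives the same grasp; the last joint's range is limited). The gripper opens to 85 mm and grips with 20 to 120 N. Pads are 22 mm wide; open, the fingers measure 114 mm over their backs; the gripper's body (76 mm by 85 mm) begins 54 mm behind the grasp point. The pads swing forward as they close: fully open they stand 13 mm farther back than shut.
Start: joints at [1.109, 0.423, 1.63, -0, 1.089, -0.019], TCP at [0.268, 0.565, 0.256] pointing down, gripper open.
Joint ranges: [-3, 3], [-0.9, 2.11], [0.09, 2.58], [-1.31, 4.45], [0.11, 2.69], [-2.54, 2.54]. Speed limits (rad/s): [2.39, 2.39, 3.01, 3.14, 3.14, 3.14].

INTERFACE

Orientations are given as a 3x3 rotation matrix whose columns are the frame's x, y, z axes.
In Python, from rig import manip gives the robot as it stands. Calls block until the motion is done:
- manip.move_to(position, orientation): joint-space move of the TCP to a pose.
- manip.move_l(position, ori=None, max_speed=0.15, stop_force=None): straight line of the TCP; ori=None keeps the orientation; max_speed is the mean speed in m/s. With stop_force (N) it stops when the force on the tool has changed by that much, and returns True; else False.
- manip.movej(angles): joint-space move.
- manip.gripper_open() and manip.close(f_grip=None): open the fingers fully, or close them until they stop; f_grip is the grip in N (None keeps the last).
- manip.sleep(seconds).
- manip.inverse_kinematics(position, orientation): joint angles nearest the present ones, or None.
- manip.snapshot(name): name is "scene" or "top" or "wrist"; returns (picture, depth): 480x640x3 uint8, red, green, blue; 480x640 float32, m along the optical axis (not along the pixel's ray), 0 where there is no reading.
- manip.camera_params(name): a dict with "intrinsics" (3x3 intrinsics, pixels), "R" (3x3) and "t" (3): a world point X has camera coordinates R X + t. Camera axes: x right, y down, z forward; pixel columns grow to the right and rows downward; lengths in m; the calibration is good to about 2 mm. A picture is of the moment at which its call begins: read the wrist's pose just before it. camera_params takes no time and is no camera call; for the wrist camera it gives the pose at the moment of the call.
A pose or a line that the arm cannot do raises manip.PlanningError and nothing moves.
- manip.close_job(): hands the job in; it is judged then, once.
Readings, each from a call of its own:
- manip.read_time(): time.
- manip.read_joint_positions(): joint angles.
- manip.read_qd(): joint speeds.
- manip.read_joint_efforts(): joint torques, N m.
- manip.read_tool_pos(): TCP position.
- manip.read_ee_rot(): TCP orientation.
- manip.read_ft_force(): force on the tool from outside, world axes, zero at the start.
- manip.read_moment(): the same for the moment, N m.
- manip.read_gripper_width(): finger opening in m.
- manip.read_finger_force(): force on a finger pad.
Only numpy, scipy, OpenCV 4.12 (cv2) and the standard library are available. Lean on these libraries where they do the work, as an engineer would, in place of code of your own. Each camera call takes 0.05 s, during which the arm holds its last target. There are 200 camera calls.

TASK

Open the battery flap of the bench power pack without gripping anything: with the fingertips, find the slightly sunk release plate somewhere along the grey band in the pack's top and press it fully home, so that it stays down and the flap swings ajar. Do not touch the flap itself, leave the pack standing where it is, and do not disturb the two bottles and the carton beside it.

Things in the scene. Friction and masses are not known exactly. Their poses are not given: they have to be found in the camera images.
- power_pack: low white box, 130 (x) x 284 (y) x 60 mm high, about 2 kg, standing loose on rubber feet. Origin: centre of its underside; z up, its own y along its length, its own -x is the front with the battery flap. In its flat top is a window, 60 (x) x 126 (y) mm, centred, filled by a plain grey band 1 mm below the top.
- band_center (a point): middle of the grey band's surface, 59 mm above the pack's origin; axes as the pack. The release plate, same grey, lies bare in one opening of the band, 50 (x) x 52 (y) mm, centred across it (x = 0); along it, the opening's centre is anywhere from y = -35 to +35 mm from here, elsewhere each time and not reported. The plate is 2 mm below the band. The rest of the band is rigid
- release_plate (a joint): how far the release plate (48 mm wide across the band) is pressed down, m: 0 as found, 0.006 fully home (at a stop). It resists with about 3 N all the way and stays where it is left. The fingertip must lie wholly within the band's opening to push it down: shut the fingers, or use one finger
- battery_flap (a joint): opening of the flap in the front of the pack, rad: 0 shut, about 0.6 when the plate is fully home. Flap 92 mm wide, 39 mm high, hinged at its lower edge 10 mm above the table; it swings out about 25 mm to the pack's own -x. A linkage moves it with the plate (100 rad per m of plate travel)
- red_bottle: small bottle, red with black cap, 27 mm across, 74 mm high, upright beside the +y end of the pack; origin at the centre of its base
- amber_bottle: small bottle, amber with black cap, 27 mm across, 74 mm high, upright beside the -y end of the pack; origin at the centre of its base
- black_carton: black carton with one pale end, 117 x 34 x 34 mm, lying behind the pack (its own +x side); origin at the centre of its underside

How it is judged:
On the way:
1. a fingertip presses the release plate home (contact force between the fingers and power_pack above 0.5 N and value of joint release_plate above 0.005 m), for 0.02 s.
At the end, for the whole second after the job is handed in: the release plate is down at least 5 of its 6 mm and has stayed there, the flap is ajar by more than 0.45 rad, and the pack stands level and still within 25 mm of where it was (value of joint release_plate above 0.005 m and value of joint battery_flap above 0.45 rad and linear speed of power_pack below 0.01 m/s and distance of power_pack from where it was at the start of the episode below 0.025 m and angle between power_pack's own z axis and vertical below 0.05 rad); the robot touches nothing.
It fails at once if the pack is lifted, tipped or shoved (8 mm up, 0.12 rad, 25 mm) (height (world z) of power_pack above 0.008 m or angle between power_pack's own z axis and vertical above 0.12 rad or distance of power_pack from where it was at the start of the episode above 0.025 m).
It fails at once if the flap is touched by the robot (contact force between any of the fingers, the arm and battery_flap above 0.5 N).
It fails at once if a bottle or the carton is moved by more than 20 mm or tipped over (distance of any of red_bottle, amber_bottle, black_carton from where it was at the start of the episode above 0.02 m or angle between any of red_bottle, amber_bottle's own z axis and vertical above 0.4 rad).
It also fails if it takes over 45 s, if anything falls off the work surface, if the arm or the gripper's body presses on something with over 40 N, if the wrist force passes 120 N, or if a joint passes its speed limit or range.

## Working session

There is one attempt and no reset: what is moved stays moved. The work goes in short steps, each a Python script; the robot and the scene stay as the last script left them, time stands still between calls to the robot, and variables do not carry over. Pictures are saved under pics/ and viewed, at most 10 in all, crops included, and the job is handed in when it is done.

```bash
mkdir -p pics; ls
python3 - <<'E'
from rig import manip
import numpy as np, cv2
for n in ("top","scene"):
    im,d=manip.snapshot(n); p=manip.camera_params(n)
    np.savez(f"{n}.npz",im=im,d=d,K=p["intrinsics"],R=p["R"],t=p["t"])
    cv2.imwrite(f"pics/{n}.png",im[:,:,::-1]); print(n,-np.array(p["R"]).T@p["t"], (d>0).mean())
E
```

```text
pics
top [0.50580862 0.03505896 0.92743638] 0.996162109375
scene [-0.20423883  0.52553945  0.52900847] 0.9896158854166667
```

View pics/top.png

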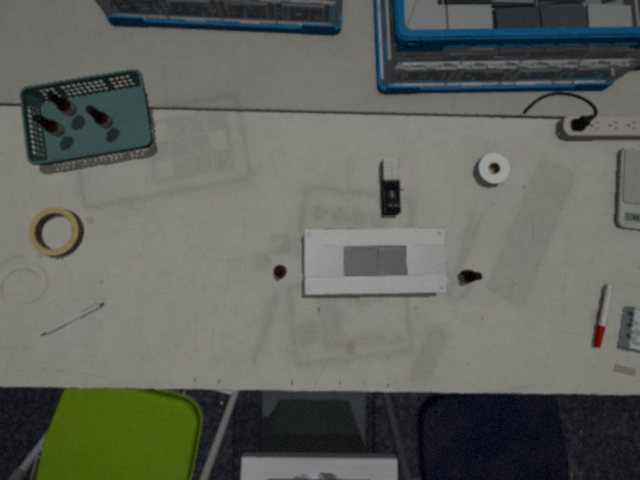

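View pics/scene.png

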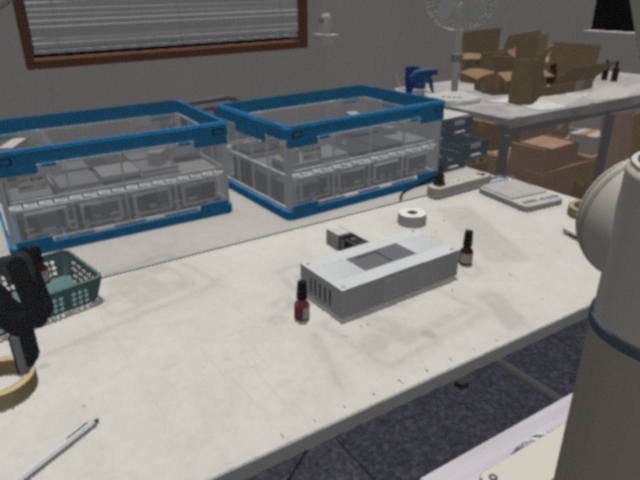

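The top view shows the pack at columns 304–446 and rows 228–297. Its grey window spans columns 344–408 and rows 246–276, with a faint seam near column 379. The red bottle is at (280,271), the amber at (470,276) and the carton at (390,188). Next I'll locate the pack from depth and take a closer look with the wrist camera.

```bash
cat > h.py <<'E'
from rig import manip
import numpy as np, cv2
def cloud(d,p):
    v,u=np.indices(d.shape); K=np.array(p["intrinsics"])
    c=np.stack([(u-K[0,2])/K[0,0]*d,(v-K[1,2])/K[1,1]*d,d],-1)
    return (c-np.array(p["t"]))@np.array(p["R"])
def toolR(yaw): # tool x along pack x rotated by yaw, pointing down
    c,s=np.cos(yaw),np.sin(yaw)
    return np.array([[c,s,0],[s,-c,0],[0,0,-1.]])
def pack(W,d,c0=None):
    m=(d>0)&(abs(W[...,2]-.06)<.012)
    n,l,s,c=cv2.connectedComponentsWithStats(m.astype(np.uint8))
    k=1+np.argmax(s[1:,4]) if c0 is None else l[c0]
    P=W[l==k]; (cx,cy),(w,h),a=cv2.minAreaRect((P[:,:2]*1000).astype(np.float32))
    return cx,cy,w,h,a,np.median(P[:,2])
E
python3 - <<'E'
from h import *
z=np.load("top.npz"); W=cloud(z["d"],z)
print(pack(W,z["d"],(236,330)))
for n,(u,v) in dict(red=(280,271),amber=(466,276),carton=(390,205)).items(): print(n,W[v,u])
print(manip.read_ee_rot(), manip.nose_length)
for yaw in (0,np.pi,):
    print(manip.inverse_kinematics([.47,.02,.33],toolR(yaw)))
print(manip.camera_params("wrist")["R"],-np.array(manip.camera_params("wrist")["R"]).T@manip.camera_params("wrist")["t"])
E
```

```text
Traceback (most recent call last):
  File "h.py", line 4, in cloud
    v,u=np.indices(d.shape); K=np.array(p["intrinsics"])
                                        ~^^^^^^^^^^^^^^
KeyError: 'intrinsics is not a file in the archive'
```

Run:
```python
from h import *
z=dict(np.load("top.npz")); z["intrinsics"]=z["K"]; W=cloud(z["d"],z)
print(pack(W,z["d"],(236,330)))
for n,(u,v) in dict(red=(280,271),amber=(466,276),carton=(390,205)).items(): print(n,W[v,u])
print(manip.read_ee_rot(), manip.nose_length)
for yaw in (0,np.pi,):
    print(manip.inverse_kinematics([.47,.02,.33],toolR(yaw)))
print(manip.camera_params("wrist")["R"],-np.array(manip.camera_params("wrist")["R"]).T@manip.camera_params("wrist")["t"])
```

```text
(549.6636962890625, -104.37496948242188, 130.45071411132812, 283.25372314453125, 1.3951201438903809, np.float64(0.06003175879728746))
red [0.52398298 0.08536998 0.07490244]
amber [ 0.52130109 -0.29617559  0.03390294]
carton [ 0.66637498 -0.13855825  0.03590469]
[[-9.03573497e-01  4.28432711e-01 -5.89353169e-04]
 [ 4.28433117e-01  9.03572604e-01 -1.27017851e-03]
 [-1.16626452e-05 -1.40019805e-03 -9.99999020e-01]] 0.025
[ 1.72285796e-02  1.02902526e-01  1.88311929e+00 -4.44089210e-16
  1.15557084e+00  1.58802491e+00]
[ 1.72285796e-02  1.02902526e-01  1.88311929e+00 -4.44089210e-16
  1.15557084e+00 -1.55356775e+00]
[[ 0.42870838  0.90344162 -0.00153888]
 [ 0.87217411 -0.41342562  0.26151785]
 [ 0.2356299  -0.11345706 -0.96519741]] [0.20940251 0.59424339 0.37204452]
```

Run:
```python
from h import *
R=toolR(np.pi+np.radians(1.4))
manip.close(20)
for i,y in enumerate((-.07,-.14)):
    manip.move_to([.60,y,.25],R); manip.sleep(.3)
    p=manip.camera_params("wrist"); im,d=manip.snapshot("wrist")
    np.savez(f"w{i}.npz",im=im,d=d,**{k:np.array(p[k]) for k in("intrinsics","R","t")})
    cv2.imwrite(f"pics/w{i}.png",im[:,:,::-1])
    print(pack(cloud(d,p),d))
print(manip.read_time(),manip.read_gripper_width(),manip.read_ft_force())
```

```text
(551.5381469726562, -102.32601928710938, 130.4528350830078, 284.691650390625, 1.7003560066223145, np.float64(0.058697374762619846))
(551.579345703125, -102.04159545898438, 130.43431091308594, 284.9852600097656, 1.7223682403564453, np.float64(0.05866455816829878))
4.4917 -0.0002665724324003754 [ 0.53157622 -0.09705691  0.42245299]
```

View pics/w0.png

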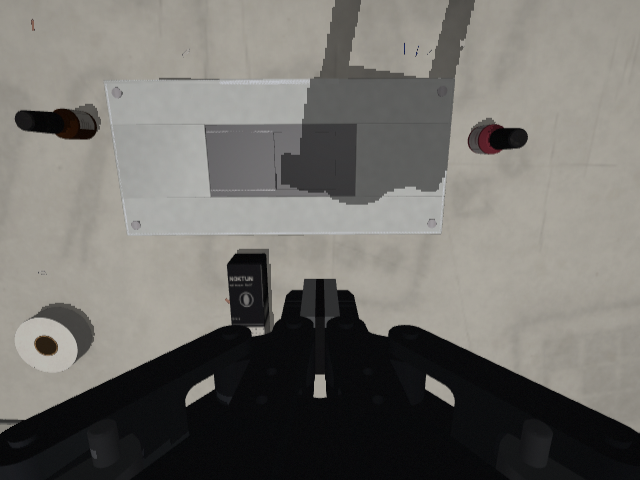

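The wrist view shows the window at about columns 206–356 and rows 124–196. There are seams near columns 212 and 275, and possibly 335 inside the shadow. I'll use the depth profile along the band to tell which section is sunk.

Run:
```python
from h import *
G=[]
for i in (0,1):
    z=dict(np.load(f"w{i}.npz")); W=cloud(z["d"],z); cx,cy,w,h,a,zt=pack(W,z["d"])
    a=np.radians(a); q=W[...,:2]-np.array([cx,cy])/1000
    X=(q@[np.cos(a),np.sin(a)])*1000; Y=(q@[-np.sin(a),np.cos(a)])*1000; Z=W[...,2]*1000
    top=(abs(X)<62)&(abs(Y)<138)&(abs(Z-59)<12)&((abs(X)>36)|(abs(Y)>70))
    A=np.c_[X[top],Y[top],np.ones(top.sum())]; c=np.linalg.lstsq(A,Z[top],rcond=None)[0]
    D=Z-(c[0]*X+c[1]*Y+c[2]); b=abs(X)<20
    print(i,np.round(c,4)); print([(y,round(float(np.median(D[b&(abs(Y-y)<2)])),1)) for y in range(-66,68,4)])
    # rectified picture 4px/mm, x up, y left
    mp=lambda x,y:np.array([cx/1000+(x*np.cos(a)-y*np.sin(a))/1e3,cy/1000+(x*np.sin(a)+y*np.cos(a))/1e3,.059])
    pts=np.array([mp(x,y) for x,y in((-35,-70),(-35,70),(35,70),(35,-70))])@z["R"].T+z["t"]
    uv=pts@z["intrinsics"].T; uv=(uv[:,:2]/uv[:,2:]).astype(np.float32)
    H=cv2.getPerspectiveTransform(uv,np.float32([[560,280],[0,280],[0,0],[560,0]]))
    g=cv2.warpPerspective(cv2.cvtColor(z["im"],cv2.COLOR_RGB2GRAY),H,(560,280))
    G.append(cv2.createCLAHE(4,(4,4)).apply(g))
cv2.imwrite("pics/rect.png",np.vstack(G))
```

```text
0 [ 9.00000e-04 -5.00000e-04  5.89102e+01]
[(-66, -0.0), (-62, -0.8), (-58, -0.9), (-54, -1.1), (-50, -1.0), (-46, -1.0), (-42, -0.9), (-38, -1.1), (-34, -1.0), (-30, -1.1), (-26, -1.1), (-22, -1.1), (-18, -1.0), (-14, -1.0), (-10, -1.0), (-6, -2.0), (-2, -2.9), (2, -3.0), (6, -3.0), (10, -3.0), (14, -3.0), (18, -3.0), (22, -2.9), (26, -3.0), (30, -3.0), (34, 307.5), (38, -3.1), (42, -3.1), (46, -1.7), (50, -0.9), (54, -1.0), (58, -1.1), (62, -0.9), (66, 0.1)]
1 [ 7.00000e-04 -6.00000e-04  5.88744e+01]
[(-66, 0.0), (-62, -0.8), (-58, -1.0), (-54, -1.1), (-50, -0.9), (-46, -1.0), (-42, -1.0), (-38, 307.6), (-34, -1.0), (-30, -1.0), (-26, -1.0), (-22, -1.0), (-18, -0.9), (-14, -1.1), (-10, -0.9), (-6, -2.1), (-2, -3.0), (2, -3.0), (6, -3.1), (10, -3.0), (14, -3.1), (18, -3.0), (22, -2.9), (26, -3.0), (30, -3.0), (34, -3.0), (38, -2.9), (42, -3.0), (46, -1.9), (50, -0.9), (54, -0.9), (58, -0.9), (62, -0.8), (66, -0.0)]
```

View pics/rect.png

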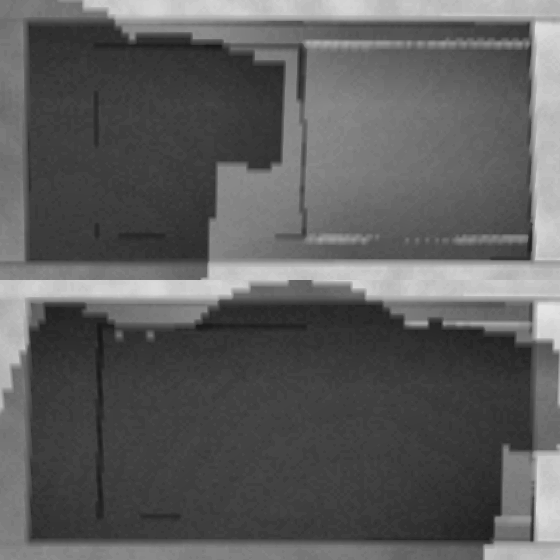

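The rectified view and the depth agree: the seams are at columns ~98 and ~303, so the 3 mm deep section spans y ≈ -6 to +46 mm. That puts the opening's centre at y = +20 mm.

Run:
```python
from h import *
a=np.radians(1.6); R=toolR(np.pi+a)
x,y=np.array([.5506,-.1032])+.020*np.array([-np.sin(a),np.cos(a)])
manip.move_to([x,y,.25],R); manip.move_l([x,y,.10],max_speed=.1); manip.sleep(.3)
f0=np.array(manip.read_ft_force())
s=manip.move_l([x,y,.072],max_speed=.015,stop_force=12)
manip.sleep(.2); print(s,manip.read_tool_pos(),np.array(manip.read_ft_force())-f0)
manip.sleep(.1)
manip.move_l([x,y,.12],max_speed=.08); manip.move_to([.60,y-.06,.25],R); manip.sleep(.2)
p=manip.camera_params("wrist"); im,d=manip.snapshot("wrist"); W=cloud(d,p)
cx,cy,w,h,_,zt=pack(W,d); q=W[...,:2]-np.array([x,y]); m=(abs(q[...,0])<.015)&(abs(q[...,1])<.015)&(W[...,2]<.1)
print(cx,cy,zt,np.median(W[m][:,2]),manip.read_time())
im,_=manip.snapshot("scene"); cv2.imwrite("pics/after.png",im[:,:,::-1])
cv2.imwrite("pics/wafter.png",manip.snapshot("wrist")[0][:,:,::-1])
```

```text
True [ 0.55004157 -0.08317685  0.07599325] [-2.30990854  0.53029065  5.84766587]
551.5275268554688 -101.79104614257812 0.058670804028844635 0.04978983985126418 10.2083
```

View pics/wafter.png

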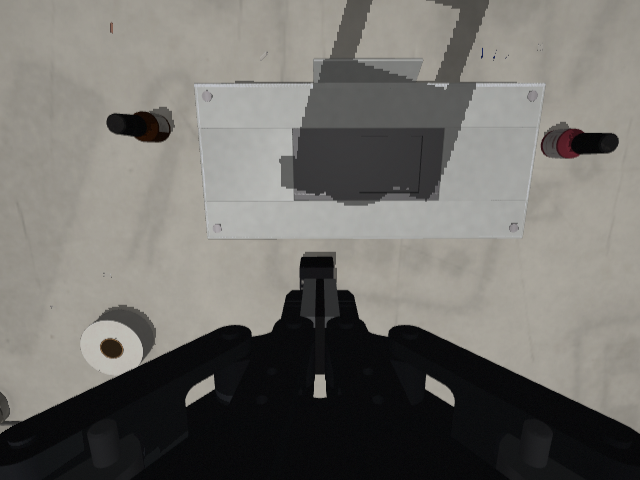

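The plate now sits 8.9 mm below the top, against 3 mm before, so it is fully home. The flap stands ajar in the picture (columns 314–422, rows 58–82), and the pack hasn't moved.

```bash
python3 -c "
from rig import manip
print(manip.close_job())"
```

```text
the job is handed in; nothing more can be done
None
```

I pressed the release plate about 5.9 mm down and it stayed there, the flap is ajar and the pack hasn't moved; I handed the job in, but the call returned no verdict.

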